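# Fetch the brass seal blank from its tin and stand it in the engraving fixture

### The job

Reach down into the yellow tin, lift out the brass seal blank and stand it upright, foot down, inside the orange ring of the engraving fixture, ready to be engraved. Set it down gently rather than dropping it, and leave all three tins standing where they are, with the other two blanks still in theirs.

Things in the scene. Friction and masses are not known exactly. Their poses are not given: they have to be found in the camera images.
- brass_blank: Brass seal blank standing foot down in the yellow tin, within 6 mm of its middle: round foot 36 mm across and 12 mm high, cone to 16 mm, straight round neck of 16 mm diameter up to 65 mm, top at 68 mm (17 mm below the tin's rim); about 0.2 kg, loose. Origin: centre of the foot's underside, z up along the neck. Good grip: the neck, 60 mm above the origin.
- yellow_tin: Yellow tin, an open round upright can, 110 mm outside and 106 mm inside diameter, 88 mm tall with a 3 mm thick white floor, loose on the table, 0.6 kg; origin: centre of its underside, z up. It holds the brass blank. Fingers spread wide do not fit its mouth: go in closed, open to about 30 mm over the neck.
- grey_tin: Grey tin, an open round upright can, 110 mm outside and 106 mm inside diameter, 88 mm tall with a 3 mm thick white floor, loose on the table, 0.6 kg; origin: centre of its underside, z up. It holds a dark steel blank. A bystander.
- blue_tin: Blue tin, an open round upright can, 110 mm outside and 106 mm inside diameter, 88 mm tall with a 3 mm thick white floor, loose on the table, 0.6 kg; origin: centre of its underside, z up. It holds a pale aluminium blank. A bystander. The three tins swap places from run to run.
- dark_blank: Dark steel blank standing in the grey tin, same shape and size as the brass blank; origin: centre of the underside of its foot, z up. A bystander.
- pale_blank: Pale aluminium blank standing in the blue tin, same shape and size as the brass blank; origin: centre of the underside of its foot, z up. A bystander.
- nest (a point): Middle of the fixture's nest: the centre of the flat floor inside the orange ring, 10 mm above the table. The fixture is a fixed aluminium plate 130 x 130 x 10 mm; the ring on it is 60 mm inside and 76 mm outside diameter and stands 8 mm above the plate. z up.

How it is judged:
By the outcome, as a careful person would: the job done as asked, in the order asked, and still so for the second after the job is handed in, with the robot touching nothing.
It also fails if it takes over 43 s, if anything falls off the work surface, if the arm or the gripper's body presses on something with over 40 N, if the wrist force passes 120 N, or if a joint passes its speed limit or range.

### The arm

A 6-joint arm with a two-finger parallel gripper is mounted at the origin on the work surface. World frame = base frame: x ahead of the robot, y to its left, z up, the work surface at z = 0. Lengths are in mm, angles in rad, forces in N, time in s.
With the tool pointing down it reaches from about 275 to 750 mm from the base axis. Payload 10.2 kg.
Tool frame: the origin (TCP) lies on the front face of the gripper's body, between the roots of the fingers; the fingertips stand 73 mm ahead of it and the grasp point (between the pads) lies 54 mm ahead of it; z points along the fingers, y is the line along which they close (so a half turn about z gives the same grasp; the last joint's range is limited). The gripper opens to 85 mm and grips with 20 to 120 N. Pads are 22 mm wide; open, the fingers measure 114 mm over their backs; the gripper's body (76 mm by 85 mm) begins 54 mm behind the grasp point. The pads swing forward as they close: fully open they stand 13 mm farther back than shut.
Start: joints at [-1.467, 0.313, 1.498, -0, 1.331, -0.223], TCP at [168.52, -497.225, 303.894] pointing down, gripper open.
Joint ranges: [-2.94, 2.94], [-0.97, 2.17], [0.19, 2.56], [-1.23, 4.37], [0.02, 3.11], [-2.88, 2.88]. Speed limits (rad/s): [2.39, 2.39, 3.01, 3.14, 3.14, 3.14].

### API

Orientations are given as a unit quaternion [w, x, y, z].
In Python, from rig import * gives the robot as it stands.
- The arm moves only by the tool step_arm, never from a script. Its argument "plan" is a list of rows, each an object with "offset": the shift along the tool's x, y, z in cm, a list of three; "rot": the turn, a rotation vector about the tool's x, y, z in degrees, a list of three; "gripper": the finger opening in cm, from 0 to 8.54. In form: [{"offset": [x, y, z], "rot": [wx, wy, wz], "gripper": gripper}, ...]. A call has 1 to 12 rows; each row is the pose to reach, as a shift and turn from the pose commanded when the call began, along the tool's axes at that moment; what a row does not reach only later rows make up. A row lasts 1/10 s, in which the tool goes at most 50 mm and 8.59 degrees, less where a joint would pass 70% of its speed; a pose out of reach is approached as far as the arm can. A call with a gripper value outside its range is refused whole. The fingers move at their own pace and stop on an object; "squeeze" is the grip in N (left out, the last holds). Time passes only in rows, so rows that repeat a pose let the fingers close. It gives the time, the measured TCP pose, the force, the opening and the grip force at its end, in the units of the state.
- sense(): the state, without advancing time (a new reading comes with each control period).
- capture(name): name is "scene" or "top" or "wrist"; returns a dict with "color" (420x560x3 uint8, red, green, blue), "depth" (420x560 float32, mm along the optical axis (not along the pixel's ray), 0 where there is no reading), "vertical_fov" (degrees; the focal length in pixels is half the picture's height over the tangent of half this angle, whatever the lens; pixels are square), "cx", "cy" (the principal point, pixels), "rvec" (rotation vector, rad) and "tvec" (3), from world to camera coordinates, as OpenCV has them; the wrist camera has in their place "mount" (4x4, takes a point from camera to tool coordinates, whose origin is the TCP and whose axes are the flange's). Camera axes: x right, y down, z forward; pixel columns grow to the right and rows downward; lengths in mm; the calibration is good to about 2 mm. A picture is of the moment at which its call begins: read the wrist's pose just before it.
- finish_job(): hands the job in; it is judged then, once.
The state is a dict: "time_s": time; "joints": joint angles; "dq": joint speeds; "tau": joint torques, N m; "eef_pos": TCP position; "ee_rot": TCP orientation; "force": force on the tool from outside, world axes, zero at the start; "wrist_torque": the same for the moment, N m; "grip_width": opening from 0.0 (shut) to 1.0 (fully open); "grip_force": force on a finger pad.
Only numpy, scipy, OpenCV 4.12 (cv2) and the standard library are available. Lean on these libraries where they do the work, as an engineer would, in place of code of your own. Each camera call takes 0.05 s, during which the arm holds its last target. There are 200 camera calls.

## Working session

There is one attempt and no reset: what is moved stays moved. The work goes in short steps, Python scripts to look and compute and a tool call to move; the robot and the scene stay as the last step left them, time stands still between calls to the robot, and variables do not carry over. Pictures are saved under pics/ and viewed, at most 10 in all, crops included, and the job is handed in when it is done.

Besides the shell and the picture viewer there is one more tool, called after "Emit:" as name([rows], argument=value, ...), one row to a line, values as JSON. step_arm: Moves the arm, as the interface text tells. Its arguments: {"type":"object","properties":{"plan":{"type":"array"},"squeeze":{"type":"number"}},"required":["plan"]}

```bash
mkdir -p pics
cat > h.py <<'E'
from rig import *
import numpy as np, cv2
from scipy.spatial.transform import Rotation as R
def cloud(name):
    s=sense(); c=capture(name); h,w=c["depth"].shape
    f=h/2/np.tan(np.radians(c["vertical_fov"])/2)
    v,u=np.mgrid[:h,:w]; d=c["depth"]
    P=np.stack([(u-c["cx"])*d/f,(v-c["cy"])*d/f,d],-1).astype(float)
    if "rvec" in c:
        M=R.from_rotvec(np.ravel(c["rvec"])).as_matrix(); W=(P-np.ravel(c["tvec"]))@M
    else:
        m=np.array(c["mount"]); T=P@m[:3,:3].T+m[:3,3]
        q=s["ee_rot"]; W=T@R.from_quat([q[1],q[2],q[3],q[0]]).as_matrix().T+np.array(s["eef_pos"])
    W[d==0]=np.nan
    return c,W,s
E
python3 - <<'E'
from h import *
c,W,s=cloud("top"); print(s)
cv2.imwrite("pics/top.png",c["color"][...,::-1]); np.save("W.npy",W); np.save("C.npy",c["color"])
c,W,s=cloud("scene"); cv2.imwrite("pics/scene.png",c["color"][...,::-1])
E
```

```text
{'time_s': 0.0, 'joints': array([-1.46740710e+00,  3.13449126e-01,  1.49842796e+00, -9.20658347e-06,
        1.33099900e+00, -2.23441336e-01]), 'dq': array([-0.00050445,  0.00103372,  0.00334602, -0.00083968,  0.00017577,
       -0.00024279]), 'tau': array([ 2.69540942e-04, -4.12273443e+01, -2.59740919e+01, -4.99814735e-05,
        4.27841151e-03, -4.42238353e-07]), 'eef_pos': array([ 168.49667279, -497.05428046,  303.33889598]), 'ee_rot': array([-6.40832960e-04,  9.86677029e-01,  1.62689976e-01,  3.40340047e-05]), 'force': array([-0.40660696, -0.03545647, -0.60266188]), 'wrist_torque': array([ 0.04306874, -0.00187977, -0.00229997]), 'grip_force': 0.0, 'grip_width': 0.9993816522676294}
```

View pics/top.png

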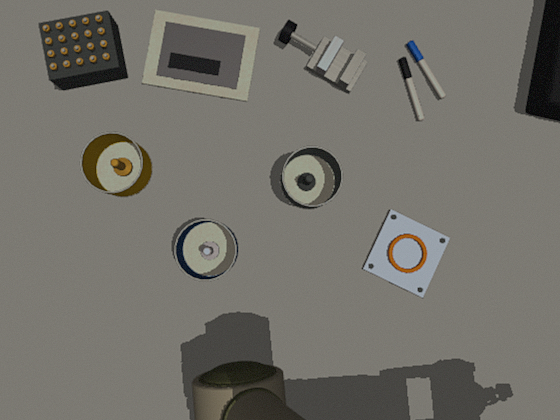

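View pics/scene.png

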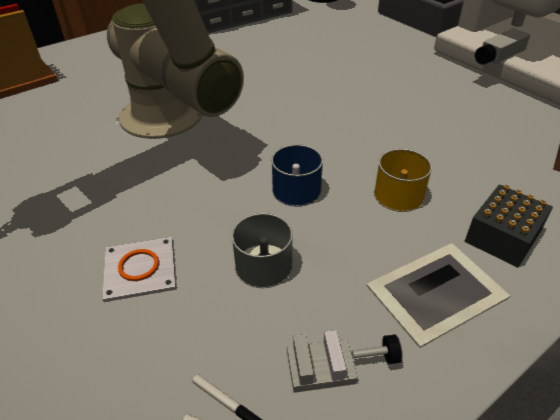

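The top view shows the yellow tin at about (116,165), with the brass neck's top at about (115,162). The grey tin is at (311,178), the blue tin at (205,248) and the orange ring at (407,253).

Run:
```python
from h import *
W=np.load("W.npy"); C=np.load("C.npy").astype(int)
def circ(p):
    A=np.c_[2*p,np.ones(len(p))]; x=np.linalg.lstsq(A,(p**2).sum(1),rcond=None)[0]
    return x[:2],np.sqrt(x[2]+x[0]**2+x[1]**2)
def win(u,v,r):
    return (slice(v-r,v+r),slice(u-r,u+r))
for n,u,v in(("y",116,165),("g",311,178),("b",205,248)):
    w=W[win(u,v,42)].reshape(-1,3); p=w[(w[:,2]>82)&(w[:,2]<95)]
    print(n,len(p),circ(p[:,:2]),p[:,2].mean())
    cc=circ(p[:,:2])[0]; q=w[(w[:,2]>55)&(w[:,2]<80)&(np.hypot(*(w[:,:2]-cc).T)<35)]; print(' neck',len(q),np.round(q,1)[q[:,2]>64].mean(0) if len(q) else 0, q[:,2].max() if len(q) else 0)
s=win(407,253,50); w=W[s].reshape(-1,3); c=C[s].reshape(-1,3)
m=(c[:,0]-c[:,2]>100)&(w[:,2]>3); p=w[m]; print('ring',m.sum(),circ(p[:,:2]),np.median(p[:,2]),(p.min(0)+p.max(0))/2)
for u,v in((392,216),(443,240),(421,290),(371,266),(407,253),(300,330)):print(u,v,W[v,u].round(1))
s=sense();q=s["ee_rot"];print(R.from_quat([q[1],q[2],q[3],q[0]]).as_matrix().round(3))
```

```text
y 407 (array([633.22606913, 267.5083762 ]), np.float64(53.63011605478868)) 87.94204235056583
 neck 75 [635.47460317 266.7015873   70.57777778] 74.36859186011738
g 342 (array([614.68331467, -92.28145574]), np.float64(53.56473862102898)) 88.06394553503598
 neck 63 [612.47857143 -87.82857143  70.50535714] 76.07784205198736
b 347 (array([479.36006996,  97.49128954]), np.float64(53.6017466596119)) 88.47172196949646
 neck 65 [476.92539683  96.45555556  69.98571429] 74.97766168532145
ring 348 (array([ 475.14890857, -286.29261748]), np.float64(33.86624522909426)) 17.63315020087937 [ 474.85327373 -286.94809083   16.32265807]
392 216 [ 546.4 -257.4   14.8]
443 240 [ 501.  -359.6    9.3]
421 290 [ 403.7 -314.1   14. ]
371 266 [ 448.7 -217.2   10.3]
407 253 [ 474.7 -288.    10.1]
300 330 [323.4 -80.9   0.6]
[[ 0.947  0.321 -0.   ]
 [ 0.321 -0.947  0.001]
 [ 0.    -0.001 -1.   ]]
```

Emit:
step_arm([
  {"offset": [35,-29.2,2],"rot": [0,0,0],"gripper": 3},
  {"offset": [35,-29.2,2],"rot": [0,0,0],"gripper": 3},
  {"offset": [35,-29.2,2],"rot": [0,0,0],"gripper": 3},
  {"offset": [35,-29.2,2],"rot": [0,0,0],"gripper": 3},
  {"offset": [35,-29.2,2],"rot": [0,0,0],"gripper": 3},
  {"offset": [35,-29.2,2],"rot": [0,0,0],"gripper": 3},
  {"offset": [35,-29.2,2],"rot": [0,0,0],"gripper": 3},
  {"offset": [35,-29.2,2],"rot": [0,0,0],"gripper": 3},
  {"offset": [35,-29.2,2],"rot": [0,0,0],"gripper": 3},
  {"offset": [35,-29.2,2],"rot": [0,0,0],"gripper": 3},
])

```text
time_s: 1.1
eef_pos: [407.5, -104.3, 283.5]
ee_rot: [-0.001, 0.986, 0.166, -0.0]
force: [-0.9, 0.4, 0.1]
grip_width: 0.351
grip_force: 0.0
```

Emit:
step_arm([
  {"offset": [33.4,-28,2],"rot": [0,0,0],"gripper": 3},
  {"offset": [33.4,-28,2],"rot": [0,0,0],"gripper": 3},
  {"offset": [33.4,-28,2],"rot": [0,0,0],"gripper": 3},
  {"offset": [33.4,-28,2],"rot": [0,0,0],"gripper": 3},
  {"offset": [33.4,-28,2],"rot": [0,0,0],"gripper": 3},
  {"offset": [33.4,-28,2],"rot": [0,0,0],"gripper": 3},
  {"offset": [33.4,-28,2],"rot": [0,0,0],"gripper": 3},
  {"offset": [33.4,-28,2],"rot": [0,0,0],"gripper": 3},
  {"offset": [33.4,-28,2],"rot": [0,0,0],"gripper": 3},
  {"offset": [33.4,-28,2],"rot": [0,0,0],"gripper": 3},
  {"offset": [33.4,-28,2],"rot": [0,0,0],"gripper": 3},
  {"offset": [33.4,-28,2],"rot": [0,0,0],"gripper": 3},
])

```text
time_s: 2.3
eef_pos: [632.6, 262.8, 264.0]
ee_rot: [0.0, 0.987, 0.162, -0.0]
force: [-0.4, 0.1, 0.7]
grip_width: 0.352
grip_force: 0.0
```

Run:
```python
from h import *
c,W,s=cloud("wrist"); np.save("Ww.npy",W); cv2.imwrite("pics/w1.png",c["color"][...,::-1])
q=s["ee_rot"];M=R.from_quat([q[1],q[2],q[3],q[0]]).as_matrix();print(s["eef_pos"],s["joints"].round(2),s["grip_width"]);print(M.round(4))
p=W.reshape(-1,3); r=np.hypot(p[:,0]-634,p[:,1]-267)
def circ(p):
    A=np.c_[2*p,np.ones(len(p))]; x=np.linalg.lstsq(A,(p**2).sum(1),rcond=None)[0]
    return x[:2],np.sqrt(x[2]+x[0]**2+x[1]**2)
k=p[(r<70)&(r>40)&(abs(p[:,2]-88)<3)]; print(len(k),circ(k[:,:2]))
k=p[(r<25)&(p[:,2]>66)&(p[:,2]<76)]; print(len(k),k.mean(0) if len(k) else 0,(k.min(0)+k.max(0))/2 if len(k) else 0)
```

```text
[632.64768862 262.81288522 264.02411712] [ 0.22  0.71  0.99 -0.    1.45  1.47] 0.3521091562667302
[[ 9.475e-01  3.199e-01 -3.000e-04]
 [ 3.199e-01 -9.475e-01 -3.000e-04]
 [-4.000e-04  2.000e-04 -1.000e+00]]
1487 (array([633.04496437, 266.09781057]), np.float64(53.46559883311032))
241 [636.07731313 266.17217985  70.09100066] [635.3840757  266.07830373  69.30418895]
```

View pics/w1.png

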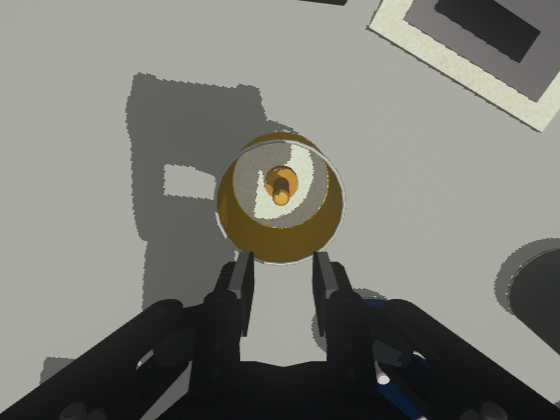

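The wrist view shows the brass neck's top at about (282,195), lined up with the middle of the fingers at about 283. The rest of the tin is clear, so I'm going down.

Emit:
step_arm([
  {"offset": [0.4,-0.2,3],"rot": [0,0,0],"gripper": 3},
  {"offset": [0.4,-0.2,6],"rot": [0,0,0],"gripper": 3},
  {"offset": [0.4,-0.2,9],"rot": [0,0,0],"gripper": 3},
  {"offset": [0.4,-0.2,10.5],"rot": [0,0,0],"gripper": 3},
  {"offset": [0.4,-0.2,12],"rot": [0,0,0],"gripper": 3},
  {"offset": [0.4,-0.2,13],"rot": [0,0,0],"gripper": 3},
  {"offset": [0.4,-0.2,14],"rot": [0,0,0],"gripper": 3},
  {"offset": [0.4,-0.2,14.7],"rot": [0,0,0],"gripper": 3},
  {"offset": [0.4,-0.2,14.7],"rot": [0,0,0],"gripper": 3},
  {"offset": [0.4,-0.2,14.7],"rot": [0,0,0],"gripper": 3},
])

```text
time_s: 3.35
eef_pos: [636.1, 267.3, 117.4]
ee_rot: [-0.0, 0.987, 0.163, 0.0]
force: [-0.2, -0.5, -0.5]
grip_width: 0.354
grip_force: 0.0
```

Emit:
step_arm([
  {"offset": [0,0,0],"rot": [0,0,0],"gripper": 2.2},
  {"offset": [0,0,0],"rot": [0,0,0],"gripper": 1.8},
  {"offset": [0,0,0],"rot": [0,0,0],"gripper": 1.4},
  {"offset": [0,0,0],"rot": [0,0,0],"gripper": 1},
  {"offset": [0,0,0],"rot": [0,0,0],"gripper": 0.6},
  {"offset": [0,0,0],"rot": [0,0,0],"gripper": 0.6},
], squeeze=40)

```text
time_s: 3.95
eef_pos: [636.1, 267.3, 117.5]
ee_rot: [0.0, 0.987, 0.163, 0.0]
force: [0.9, -0.7, 5.2]
grip_width: 0.174
grip_force: 39.2
```

Emit:
step_arm([
  {"offset": [0,0,-0.5],"rot": [0,0,0],"gripper": 0.6},
  {"offset": [0,0,-2],"rot": [0,0,0],"gripper": 0.6},
  {"offset": [0,0,-4],"rot": [0,0,0],"gripper": 0.6},
  {"offset": [0,0,-7],"rot": [0,0,0],"gripper": 0.6},
  {"offset": [0,0,-10],"rot": [0,0,0],"gripper": 0.6},
  {"offset": [0,0,-13],"rot": [0,0,0],"gripper": 0.6},
  {"offset": [0,0,-15],"rot": [0,0,0],"gripper": 0.6},
  {"offset": [0,0,-15],"rot": [0,0,0],"gripper": 0.6},
  {"offset": [0,0,-15],"rot": [0,0,0],"gripper": 0.6},
])

```text
time_s: 4.85
eef_pos: [635.5, 267.3, 266.3]
ee_rot: [-0.0, 0.987, 0.163, -0.001]
force: [-0.9, 0.2, -3.0]
grip_width: 0.171
grip_force: 39.1
```

Run:
```python
from h import *
c,W,s=cloud("wrist"); a=c["color"][...,::-1]
c2,W2,_=cloud("scene"); b=c2["color"][80:290,300:580,::-1]
b=cv2.resize(b[:,:260],(520,420))[:,:240+200]
cv2.imwrite("pics/w2.png",np.hstack([a[:,100:460],b])); print(s["eef_pos"],s["force"],s["grip_width"],s["joints"].round(2))
```

```text
[635.54287557 267.25653709 266.27216265] [-0.85302833  0.17069646 -3.02267308] 0.1706137288730245 [0.23 0.72 0.96 0.   1.46 1.47]
```

View pics/w2.png

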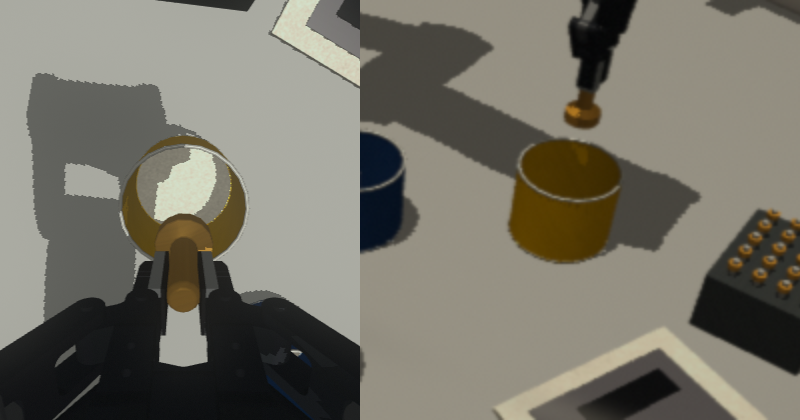

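The blank is held, hanging upright below the fingers with its foot just clear of the tin. The tin at (565,200) in the right half is undisturbed.

Emit:
step_arm([
  {"offset": [-0.7,0.95,0],"rot": [0,0,0],"gripper": 0.6},
  {"offset": [-2,2.85,0],"rot": [0,0,0],"gripper": 0.6},
  {"offset": [-4,5.7,0],"rot": [0,0,0],"gripper": 0.6},
  {"offset": [-6,8.6,0],"rot": [0,0,0],"gripper": 0.6},
  {"offset": [-8.2,11.8,0],"rot": [0,0,0],"gripper": 0.6},
  {"offset": [-10.4,15,0],"rot": [0,0,0],"gripper": 0.6},
  {"offset": [-12.6,18.1,0],"rot": [0,0,0],"gripper": 0.6},
  {"offset": [-14.8,21.3,0],"rot": [0,0,0],"gripper": 0.6},
  {"offset": [-17,24.4,0],"rot": [0,0,0],"gripper": 0.6},
  {"offset": [-19.2,27.6,0],"rot": [0,0,0],"gripper": 0.6},
  {"offset": [-21.4,30.8,0],"rot": [0,0,0],"gripper": 0.6},
  {"offset": [-23.6,33.9,0],"rot": [0,0,0],"gripper": 0.6},
])

```text
time_s: 6.15
eef_pos: [520.2, -130.9, 265.8]
ee_rot: [-0.001, 0.987, 0.163, -0.001]
force: [0.6, -0.2, -2.6]
grip_width: 0.164
grip_force: 39.2
```

Emit:
step_arm([
  {"offset": [-2,2.9,0],"rot": [0,0,0],"gripper": 0.6},
  {"offset": [-4,5.8,0],"rot": [0,0,0],"gripper": 0.6},
  {"offset": [-6,8.6,0],"rot": [0,0,0],"gripper": 0.6},
  {"offset": [-7.6,11,0],"rot": [0,0,0],"gripper": 0.6},
  {"offset": [-8.7,12.6,0.5],"rot": [0,0,0],"gripper": 0.6},
  {"offset": [-9.3,13.4,2],"rot": [0,0,0],"gripper": 0.6},
  {"offset": [-9.3,13.4,4],"rot": [0,0,0],"gripper": 0.6},
  {"offset": [-9.3,13.4,6],"rot": [0,0,0],"gripper": 0.6},
  {"offset": [-9.3,13.4,7.5],"rot": [0,0,0],"gripper": 0.6},
  {"offset": [-9.3,13.4,8.5],"rot": [0,0,0],"gripper": 0.6},
  {"offset": [-9.3,13.4,8.5],"rot": [0,0,0],"gripper": 0.6},
  {"offset": [-9.3,13.4,8.5],"rot": [0,0,0],"gripper": 0.6},
])

```text
time_s: 7.35
eef_pos: [476.2, -286.4, 182.1]
ee_rot: [0.0, 0.987, 0.163, 0.0]
force: [0.7, 0.5, -2.6]
grip_width: 0.17
grip_force: 39.2
```

Run:
```python
from h import *
c,W,s=cloud("wrist"); a=c["color"][...,::-1]
c2,W2,_=cloud("scene"); b=c2["color"][130:310,60:260,::-1]
b=cv2.resize(b,(440,396)); b=np.vstack([b,b[:24]*0])
cv2.imwrite("pics/w3.png",np.hstack([a[:,100:460],b])); p=s["eef_pos"];print(p,s["force"],s["grip_width"])
q=s["ee_rot"];M=R.from_quat([q[1],q[2],q[3],q[0]]).as_matrix()
def circ(p):
    A=np.c_[2*p,np.ones(len(p))]; x=np.linalg.lstsq(A,(p**2).sum(1),rcond=None)[0]
    return x[:2],np.sqrt(x[2]+x[0]**2+x[1]**2)
C=c["color"].astype(int)
w=W.reshape(-1,3);cc=C.reshape(-1,3)
m=(cc[:,0]-cc[:,2]>100)&(abs(w[:,2]-18)<2.5)&(np.hypot(w[:,0]-475,w[:,1]+286.5)<50)
print('ring',m.sum(),circ(w[m][:,:2]),(w[m].min(0)+w[m].max(0))/2)
T=(w-p)@M
m=(T[:,2]<125)&(abs(T[:,1])<21)&(T[:,2]>75)&(abs(T[:,0])<25)
t=T[m]
for z in range(62,124,4):
    k=t[abs(t[:,2]-z)<2]
    if len(k)>5: print(z,len(k),k.min(0).round(1),k.max(0).round(1))
```

```text
[ 476.20593608 -286.3620161   182.10835681] [ 0.67972269  0.54212992 -2.63264206] 0.17042987487559158
ring 678 (array([ 475.84853014, -288.44803043]), np.float64(33.97544572640268)) [ 476.91666215 -293.28073017   17.71031957]
74 31 [ 2.8 -6.5 75. ] [ 6.7  6.5 75.9]
78 88 [ 1.2 -7.2 76.2] [ 6.8  7.2 80. ]
82 83 [ 0.7 -7.4 80. ] [ 6.5  7.4 84. ]
86 84 [-0.3 -7.6 84. ] [ 6.7  7.5 88. ]
90 76 [-0.7 -7.7 88. ] [ 6.6  7.7 92. ]
94 74 [ 0.5 -7.3 92. ] [ 6.9  7.8 95.9]
98 394 [ -4.6 -13.5  96.1] [ 12.2  13.3 100. ]
102 894 [ -4.9 -17.5 100. ] [ 16.3  18.  104. ]
106 114 [  2.2 -16.2 104. ] [ 16.3  17.6 108. ]
110 107 [  1.5 -17.2 108. ] [ 16.4  17.9 112. ]
114 34 [  4.5 -14.9 112. ] [ 16.1  16.9 114.8]
```

View pics/w3.png

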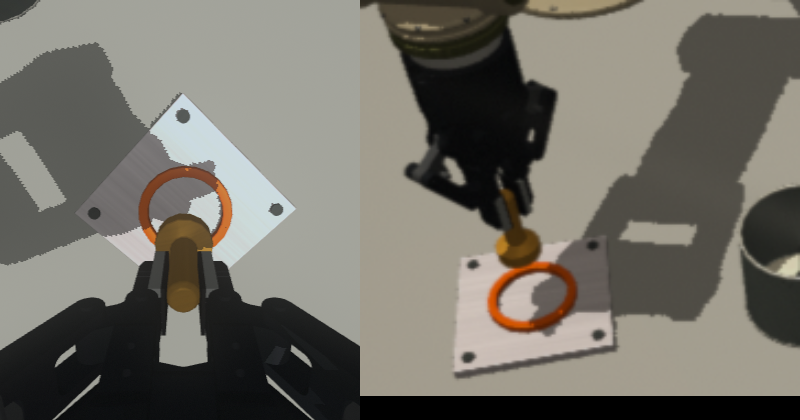

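The blank hangs straight over the ring, which is at about (185,212) in the left half. The blank's axis is within 1–2 mm of the nest centre and its foot is about 58 mm above the floor. I'll go down and creep the last millimetres.

Emit:
step_arm([
  {"offset": [0,0.1,1.5],"rot": [0,0,0],"gripper": 0.6},
  {"offset": [0,0.1,3],"rot": [0,0,0],"gripper": 0.6},
  {"offset": [0,0.1,4],"rot": [0,0,0],"gripper": 0.6},
  {"offset": [0,0.1,4.8],"rot": [0,0,0],"gripper": 0.6},
  {"offset": [0,0.1,5.3],"rot": [0,0,0],"gripper": 0.6},
  {"offset": [0,0.1,5.5],"rot": [0,0,0],"gripper": 0.6},
  {"offset": [0,0.1,5.5],"rot": [0,0,0],"gripper": 0.6},
  {"offset": [0,0.1,5.5],"rot": [0,0,0],"gripper": 0.6},
])

```text
time_s: 8.25
eef_pos: [476.6, -287.4, 127.3]
ee_rot: [0.0, 0.987, 0.163, 0.0]
force: [-0.1, -0.0, -3.4]
grip_width: 0.173
grip_force: 39.2
```

Emit:
step_arm([
  {"offset": [0,0,0.1],"rot": [0,0,0],"gripper": 0.6},
  {"offset": [0,0,0.1],"rot": [0,0,0],"gripper": 0.6},
  {"offset": [0,0,0.15],"rot": [0,0,0],"gripper": 0.6},
  {"offset": [0,0,0.15],"rot": [0,0,0],"gripper": 0.6},
  {"offset": [0,0,0.2],"rot": [0,0,0],"gripper": 0.6},
  {"offset": [0,0,0.2],"rot": [0,0,0],"gripper": 0.6},
])

```text
time_s: 8.85
eef_pos: [476.4, -287.3, 124.8]
ee_rot: [-0.0, 0.987, 0.163, -0.0]
force: [-0.1, -0.9, -3.0]
grip_width: 0.17
grip_force: 39.2
```

Not touching yet, so I'll creep on.

Emit:
step_arm([
  {"offset": [0,0,0.03],"rot": [0,0,0],"gripper": 0.6},
  {"offset": [0,0,0.06],"rot": [0,0,0],"gripper": 0.6},
  {"offset": [0,0,0.06],"rot": [0,0,0],"gripper": 0.6},
])

```text
time_s: 9.15
eef_pos: [476.5, -287.3, 124.5]
ee_rot: [0.0, 0.987, 0.163, 0.0]
force: [-0.5, 0.1, -1.4]
grip_width: 0.172
grip_force: 39.4
```

```bash
python3 -c "
from h import *
s=sense();print(s['eef_pos'],s['force'])"
```

```text
[ 476.47824153 -287.33730236  124.47721997] [-0.51941743  0.0858102  -1.40248315]
```

Emit:
step_arm([
  {"offset": [0,0,0.03],"rot": [0,0,0],"gripper": 0.6},
  {"offset": [0,0,0.06],"rot": [0,0,0],"gripper": 0.6},
  {"offset": [0,0,0.06],"rot": [0,0,0],"gripper": 0.6},
])

```text
time_s: 9.45
eef_pos: [476.6, -287.5, 124.4]
ee_rot: [0.0, 0.987, 0.163, 0.0]
force: [-1.9, 0.6, 5.6]
grip_width: 0.17
grip_force: 40.0
```

Contact, at about 6 N. Now a gentle release, then retreat.

Emit:
step_arm([
  {"offset": [0,0,0],"rot": [0,0,0],"gripper": 1.6},
  {"offset": [0,0,0],"rot": [0,0,0],"gripper": 1.8},
  {"offset": [0,0,0],"rot": [0,0,0],"gripper": 2.2},
  {"offset": [0,0,0],"rot": [0,0,0],"gripper": 2.8},
  {"offset": [0,0,0],"rot": [0,0,0],"gripper": 3.5},
  {"offset": [0,0,0],"rot": [0,0,0],"gripper": 4},
  {"offset": [0,0,0],"rot": [0,0,0],"gripper": 4},
], squeeze=20)

```text
time_s: 10.15
eef_pos: [476.4, -287.3, 123.7]
ee_rot: [0.0, 0.987, 0.163, 0.0]
force: [1.2, 1.0, -0.4]
grip_width: 0.465
grip_force: 0.0
```

Emit:
step_arm([
  {"offset": [0,0,-0.5],"rot": [0,0,0],"gripper": 4},
  {"offset": [0,0,-1.5],"rot": [0,0,0],"gripper": 4},
  {"offset": [0,0,-3],"rot": [0,0,0],"gripper": 4},
  {"offset": [0,0,-5],"rot": [0,0,0],"gripper": 4},
  {"offset": [0,0,-8],"rot": [0,0,0],"gripper": 4},
  {"offset": [0,0,-11],"rot": [0,0,0],"gripper": 4},
  {"offset": [0,0,-14],"rot": [0,0,0],"gripper": 4},
  {"offset": [-3,0,-16],"rot": [0,0,0],"gripper": 4},
  {"offset": [-6,0,-16],"rot": [0,0,0],"gripper": 4},
  {"offset": [-6,0,-16],"rot": [0,0,0],"gripper": 4},
  {"offset": [-6,0,-16],"rot": [0,0,0],"gripper": 4},
])

```text
time_s: 11.25
eef_pos: [419.4, -306.6, 284.5]
ee_rot: [0.0, 0.987, 0.162, 0.0]
force: [-0.1, 0.5, -0.0]
grip_width: 0.467
grip_force: 0.0
```

Run:
```python
from h import *
c,W,s=cloud("wrist"); a=c["color"][...,::-1]
c2,W2,_=cloud("scene"); b=c2["color"][80:340,60:480,::-1]
b=cv2.resize(b,(440,272)); b=np.vstack([b,np.zeros((148,440,3),np.uint8)])
cv2.imwrite("pics/w4.png",np.hstack([a[:,100:460],b])); print(s["eef_pos"],s["force"])
w=W.reshape(-1,3); k=w[(np.hypot(w[:,0]-475,w[:,1]+287)<25)&(w[:,2]>73)&(w[:,2]<85)]
print(len(k),(k.min(0)+k.max(0))/2,k.max(0))
```

```text
[ 419.4482555  -306.63272734  284.49777414] [-0.08017929  0.49193221 -0.01332847]
257 [ 475.12173771 -287.99315639   76.57508032] [ 482.89723011 -280.39133223   79.4251992 ]
```

View pics/w4.png

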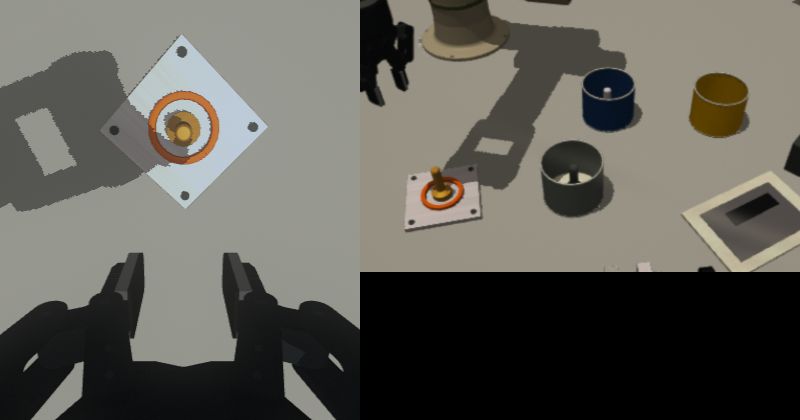

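The brass blank stands upright inside the ring at about (184,128), with its top at 78 mm as expected. All three tins are in place, and the other two blanks are still in theirs.

```bash
python3 -c "
from rig import *
print(finish_job())"
```

```text
the job is handed in; nothing more can be done
None
```

The brass blank is standing upright, foot down, inside the orange ring, about 1 mm from the centre; all three tins are in place with the other two blanks in theirs, and I handed the job in at about 11.4 s.

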